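Free the carbon block from its hold-down finger

ROBOT

A 6-joint arm with a two-finger parallel gripper is mounted at the origin on the work surface. World frame = base frame: x ahead of the robot, y to its left, z up, the work surface at z = 0. Lengths are in m, angles in rad, forces in N, time in s.
With the tool pointing down it reaches from about 0.35 to 0.975 m from the base axis. Payload 17.4 kg.
Tool frame: the origin (TCP) lies midway between the tips of the shut fingers; the grasp point (between the pads) lies manip.grasp_offset behind it (manip.grasp_offset is the distance from the TCP to the grasp point, in m); z points along the fingers, x is the direction in which the jaws open and shut, and the axes are right-handed (so a half turn about z gives the same grasp; the last joint's range is limited). The gripper opens to 85 mm and grips with 20 to 120 N. Pads are 22 mm wide; open, the fingers measure 114 mm over their backs; the gripper's body (76 mm by 85 mm) begins 54 mm behind the grasp point. The pads swing forward as they close: fully open they stand 13 mm farther back than shut.
Start: joints at [1.248, 0.116, 1.442, -0, 1.584, -0.038], TCP at [0.19, 0.648, 0.231] pointing down, gripper open.
Joint ranges: [-2.83, 2.83], [-0.83, 2.19], [0.07, 2.5], [-1.14, 4.28], [0.01, 3], [-2.97, 2.97]. Speed limits (rad/s): [1.89, 1.89, 2.22, 3.14, 3.14, 3.14].

INTERFACE

Orientations are given as a unit quaternion [w, x, y, z].
In Python, from rig import readout, optics, manip, finder gives the robot as it stands.
- The arm moves only by the shell command python3 -m creep 'ROWS' [FORCE]. ROWS is JSON, one flat list of numbers, 5 for each row, row after row: the finger opening in m, from 0 to 0.0854, then the shift along the world's x, y, z in m, then the turn about the world's z in rad. In form: [gripper, tx, ty, tz, yaw, gripper, tx, ty, tz, yaw, ...]. A call has 1 to 12 rows; each row is the pose to reach, as a shift and turn from the pose commanded when the call began; what a row does not reach only later rows make up. A row lasts 1/8 s, in which the tool goes at most 62.5 mm and 10.7 degrees, less where a joint would pass 70% of its speed; a pose out of reach is approached as far as the arm can. A call with a gripper value outside its range is refused whole. The fingers move at their own pace and stop on an object; FORCE is the grip in N (left out, the last holds). Time passes only in rows, so rows that repeat a pose let the fingers close. It gives the time, the measured TCP pose, the force and the opening at its end, in the units of the state.
- readout.read_state(): the state, without advancing time (a new reading comes with each control period).
- optics.read_camera(name): name is "scene" or "top"; returns a dict with "pixels" (384x512x3 uint8, red, green, blue), "z_map" (384x512 float32, m along the optical axis (not along the pixel's ray), 0 where there is no reading), "camera_matrix" (3x3 intrinsics, pixels), "distortion" ([k1, k2, p1, p2, k3] as OpenCV has them; the pictures are not rectified), "R" (3x3) and "t" (3): a world point X has camera coordinates R X + t. Camera axes: x right, y down, z forward; pixel columns grow to the right and rows downward; lengths in m; the calibration is good to about 2 mm. A picture is of the moment at which its call begins.
- manip.close_job(): hands the job in, once; it reports no verdict.
Trained networks look in a picture, given as the dict that the camera call returned (one of the last four; its "shot" number tells which), for a name from the list of things; names that differ only in an ending like _2 or _b are one class to them, and where a whole thing is asked for, a point or a joint stands for the part that bears it (a point fixed in the world has none). Each returns a list of dicts, best first, with "conf" (0 to 1); they miss things now and then, are a little off and sometimes report something else, mostly with a low value. They report only what shows in the picture. A call takes as long as a camera call. They do not tell look-alikes from the thing itself.
- finder.find_in(picture, query): "location" ([x, y, z] in m, in the coordinates of the camera as it stood for that picture, good to about 4 mm: the middle of the surface that is visible of it).
The state is a dict: "clock": time; "qpos": joint angles; "qd": joint speeds; "effort": joint torques, N m; "ee_pos": TCP position; "ee_rot": TCP orientation; "contact_force": force on the tool from outside, world axes, zero at the start; "torque": the same for the moment, N m; "finger_gap": opening from 0.0 (shut) to 1.0 (fully open).
Only numpy, scipy, OpenCV 4.12 (cv2) and the standard library are available. Lean on these libraries where they do the work, as an engineer would, in place of code of your own. Each camera call takes 0.05 s, during which the arm holds its last target. There are 200 camera calls.

TASK

Swing the spring-loaded hold-down finger up off the clamped carbon block until it stands open by itself, then lift the block out of its fixture and lay it down flat in the shallow metal tray. Carbon is brittle, so set it down rather than dropping it, and leave the copper shoe in its place in the other fixture.

Things in the scene. Friction and masses are not known exactly. Their poses are not given: they have to be found in the camera images.
- carbon_center (a point): Centre of the clamped carbon block, plain matt black, 90 (x) x 34 (y) x 36 (z) mm, 0.2 kg (a smaller loose one is not meant). It lies on a fixture plate 12 mm thick (180 x 70); lips 8 mm high above the plate hold its ends and corners with 2 mm play, the middle 70 mm of its long sides is free: grip it across y there. x points to the finger's hinge, z up.
- carbon_fix_knob (a point): Centre of the grip on the free end of the carbon block's finger: steel roller, diameter 18, 24 long along y, 81 above the counter, 25 above the 14 wide arm. Hinge axis: along y, 100 along this point's +x and 25 lower. Pinch its flat ends, swing it up and over (5 N). Springs shut below 0.75 rad of swing, beyond that springs open to its stop at 1.9 and stays; free it past 1.2. Turns with it.
- tray_in (a point): Centre of the inner floor of the shallow open aluminium tray, fixed to the counter: outside 190 (x) x 170 (y) x 18 mm high, walls and floor 4 mm thick, so the floor lies 4 mm above the counter. x along its length, z up.
- shoe_center (a point): Centre of the copper shoe, 90 (x) x 34 (y) x 36 (z) mm with turned-up ends and a lug in the middle, clamped in a second fixture just like the first under its own finger, whose grip also stands 81 mm above the counter. Leave it there. x points to its finger's hinge, z up.
Not all that is in view belongs to the job. Leave any yellow look-alike of the part that bears carbon_fix_knob alone.

How it is judged:
By the outcome, as a careful person would: the job done as asked, in the order asked, and still so for the second after the job is handed in, with the robot touching nothing.
It also fails if it takes over 53 s, if anything falls off the work surface, if the arm or the gripper's body presses on something with over 40 N, if the wrist force passes 120 N, or if a joint passes its speed limit or range.

## Working session

There is one attempt and no reset: what is moved stays moved. The work goes in short steps, Python scripts to look and compute and a shell command to move; the robot and the scene stay as the last step left them, time stands still between calls to the robot, and variables do not carry over. Pictures are saved under pics/ and viewed, about 8 in all and at most 12, crops included, and the job is handed in when it is done.

```bash
mkdir -p pics
cat > h.py <<'E'
import numpy as np, cv2
from rig import readout, optics, manip, finder
def w(p,c): return np.array(p['R']).T@(np.array(c)-np.array(p['t']))
def proj(p,X):
    return cv2.projectPoints(np.float64(X).reshape(-1,1,3),cv2.Rodrigues(np.array(p['R']))[0],np.float64(p['t']),np.float64(p['camera_matrix']),np.float64(p['distortion']))[0].reshape(-1,2)
def cloud(p):
    z=p['z_map'];h,wd=z.shape
    uv=np.stack(np.meshgrid(np.arange(wd),np.arange(h)),-1).reshape(-1,1,2).astype(float)
    n=cv2.undistortPoints(uv,np.float64(p['camera_matrix']),np.float64(p['distortion'])).reshape(h,wd,2)
    c=np.dstack([n*z[...,None],z])
    X=(c-np.array(p['t']))@np.array(p['R']); X[z==0]=np.nan
    return X
def save(p,name,crop=None,s=1):
    im=p['pixels'][...,::-1]
    if crop: a,b,c,d=crop; im=im[b:d,a:c]
    cv2.imwrite('pics/'+name,cv2.resize(im,None,fx=s,fy=s,interpolation=cv2.INTER_CUBIC))
E
python3 - <<'E'
from h import *
print(readout.read_state(), manip.grasp_offset)
ims=[]
for n in ['scene','top']:
    p=optics.read_camera(n); ims.append(p['pixels'][...,::-1])
    np.savez(n+'0.npz',**{k:np.array(v) for k,v in p.items()})
    print(n,w(p,[0,0,0]).round(3))
    for q in ['carbon_center','carbon_fix_knob','tray_in','shoe_center']:
        for r in finder.find_in(p,q):
            X=w(p,r['location']); print(q,round(r['conf'],2),X.round(3),proj(p,X)[0].round())
for n,i in zip(['scene0','top0'],ims): cv2.imwrite(f'pics/{n}.png',cv2.resize(i,(800,600),interpolation=cv2.INTER_CUBIC))
E
```

```text
{'clock': 0.0, 'qpos': array([ 1.24814876e+00,  1.16484863e-01,  1.44229831e+00,  1.45966255e-05,
        1.58401322e+00, -3.77852515e-02]), 'qd': array([-4.92023805e-04,  6.74465145e-04, -2.77575673e-04, -5.54850150e-04,
       -1.01813605e-03,  2.78978955e-06]), 'effort': array([-3.06339898e-03, -7.31993937e+01, -6.32486057e+01, -2.58925693e-04,
        6.42030558e-03, -3.34321908e-05]), 'ee_pos': array([0.18962155, 0.64760332, 0.23054242]), 'ee_rot': array([ 3.36407620e-04,  8.00320148e-01,  5.99572596e-01, -4.99126657e-04]), 'contact_force': array([-1.34516448,  0.17885752,  0.19603651]), 'torque': array([-0.01160875, -0.02046292, -0.03775843]), 'finger_gap': 0.9955255670425466} 0.0187
scene [0.884 0.113 0.601]
carbon_center 0.94 [0.547 0.001 0.051] [251. 238.]
carbon_fix_knob 0.89 [ 0.538 -0.01   0.061] [246. 230.]
carbon_fix_knob 0.87 [ 0.278 -0.249  0.059] [187. 123.]
tray_in 0.88 [ 0.608 -0.213  0.006] [138. 248.]
tray_in 0.74 [0.511 0.247 0.028] [383. 263.]
shoe_center 0.77 [0.512 0.247 0.03 ] [384. 263.]
top [ 0.351 -0.007  0.937]
carbon_center 0.6 [ 0.537 -0.009  0.047] [257. 140.]
carbon_fix_knob 0.78 [ 0.295 -0.255  0.064] [386. 258.]
carbon_fix_knob 0.76 [ 0.538 -0.015  0.063] [260. 138.]
tray_in 0.81 [ 0.602 -0.213  0.006] [351. 112.]
shoe_center 0.72 [0.496 0.247 0.023] [134. 166.]
```

View pics/top0.png

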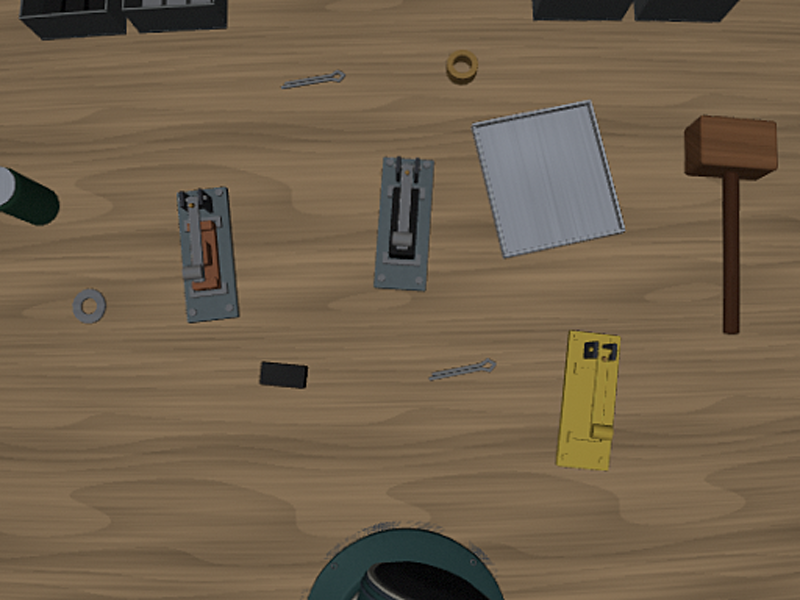

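View pics/scene0.png

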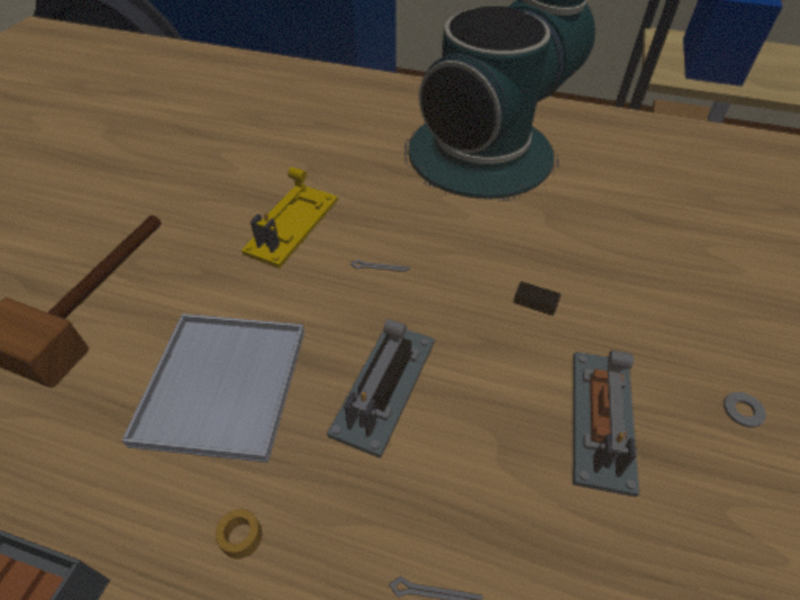

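Knob candidates in the top view are the grey one over the carbon (402,240), the grey one over the shoe (192,270) and the yellow look-alike (601,431). Block candidates are the clamped one (403,222) and the small loose one (284,375). I choose the knob at (402,240) and the block at (403,222).

Run:
```python
from h import *
for n in ['top','scene']:
    p=dict(np.load(n+'0.npz')); X=cloud(p); P=X.reshape(-1,3)
    def box(c,r,z0,z1,name):
        m=(np.hypot(P[:,0]-c[0],P[:,1]-c[1])<r)&(P[:,2]>z0)&(P[:,2]<z1)
        Q=P[m]; 
        if len(Q)<5: print(n,name,'few');return
        (cx,cy),(a,b),t=cv2.minAreaRect((Q[:,:2]*1000).astype(np.float32))
        print(n,name,len(Q),'c',round(cx,1),round(cy,1),'size',round(a,1),round(b,1),'ang',round(t,1),'zmed',np.median(Q[:,2]).round(4))
    box((.54,-.005),.13,.007,.04,'plate'); box((.54,-.005),.13,.007,.1,'plate+')
    box((.52,-.01),.07,.072,.1,'knob'); box((.54,-.005),.1,.042,.052,'block')
    box((.605,-.213),.15,.010,.03,'trayrim'); box((.605,-.213),.15,.002,.03,'tray')
    save(p,f'{n}c.png',(220,80,300,200) if n=='top' else (195,190,295,300),4)
a=cv2.imread('pics/topc.png');b=cv2.imread('pics/scenec.png');h=max(a.shape[0],b.shape[0])
pad=lambda i:cv2.copyMakeBorder(i,0,h-i.shape[0],0,0,cv2.BORDER_CONSTANT)
cv2.imwrite('pics/crop.png',np.hstack([pad(a),pad(b)]))
```

```text
top plate 1862 c 536.0 -55.5 size 156.9 178.8 ang 84.6 zmed 0.0132
top plate+ 2801 c 536.0 -55.5 size 156.9 178.8 ang 84.6 zmed 0.0149
top knob 116 c 505.9 -8.6 size 23.1 18.3 ang 88.5 zmed 0.0895
top block 402 c 544.2 -12.6 size 34.0 107.1 ang 84.4 zmed 0.0486
top trayrim 857 c 597.9 -209.1 size 191.8 171.9 ang 10.7 zmed 0.0179
top tray 8571 c 605.2 -212.5 size 295.6 298.7 ang 87.3 zmed 0.0047
scene plate 1814 c 536.6 -55.0 size 158.2 181.5 ang 84.5 zmed 0.0133
scene plate+ 2995 c 536.6 -55.0 size 158.2 181.5 ang 84.5 zmed 0.0192
scene knob 130 c 507.4 -7.9 size 23.7 16.3 ang 81.9 zmed 0.0884
scene block 460 c 553.0 -12.6 size 34.7 127.3 ang 84.4 zmed 0.0488
scene trayrim 1233 c 598.4 -209.2 size 191.9 171.5 ang 11.2 zmed 0.0173
scene tray 8730 c 605.6 -212.1 size 295.1 297.8 ang 11.9 zmed 0.0049
```

View pics/crop.png

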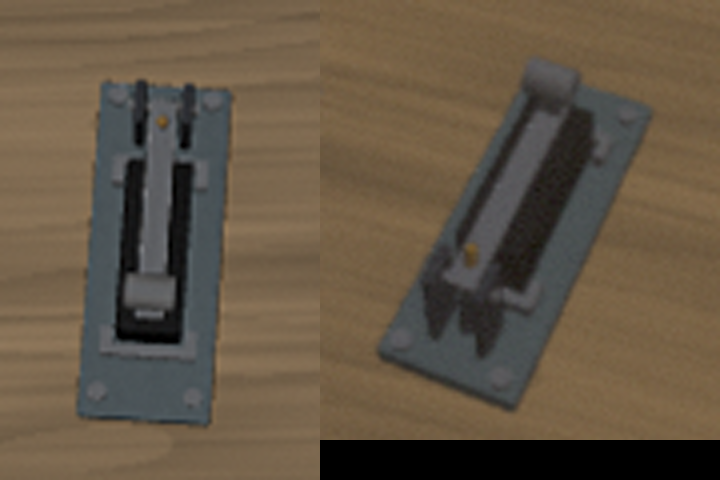

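The crop confirms the choice: grey finger over the clamped black block, with the hinge toward +x. The tray leaked into the plate fit, so I'll refit the plate without it.

Run:
```python
from h import *
for n in ['top','scene']:
    p=dict(np.load(n+'0.npz')); P=cloud(p).reshape(-1,3)
    def box(m,name):
        Q=P[m]; r=cv2.minAreaRect((Q[:,:2]*1000).astype(np.float32)); print(n,name,len(Q),np.round(r[0],1),np.round(r[1],1),round(r[2],1))
    x,y,z=P.T; near=(abs(x-.54)<.12)&(abs(y+.008)<.06)
    box(near&(z>.009)&(z<.016),'plate')
    u=np.array([np.cos(-.098),np.sin(-.098)]); d=P[:,:2]-[.54,-.01]; s=d@u; t=d@[-u[1],u[0]]
    for lo in (-60,-40,-20,0): 
        m=near&(z>.04)&(z<.053)&(s*1000>lo)&(s*1000<lo+20); print(lo,m.sum(),(t[m].min()*1000).round(1),(t[m].max()*1000).round(1), (s[m].min()*1000).round(1)) if m.sum() else print(lo,0)
    m=near&(z>.074); print('knob',P[m].mean(0).round(4),np.ptp(s[m]),'s',s[m].min(),s[m].max(),'t',t[m].min(),t[m].max(),z[m].max())
    m=near&(z>.054)&(z<.07); print('arm/posts s',s[m].max(), 'zmax far',z[near&(s>.05)].max())
s=readout.read_state(); R=__import__('scipy.spatial.transform',fromlist=['Rotation']).Rotation.from_quat(np.roll(s['ee_rot'],-1)).as_matrix()
print(R.round(3))
```

```text
top plate 1520 [540.1 -12.1] [ 70.1 178.9] 84.4
-60 79 -19.0 13.7 -49.3
-40 47 -19.1 14.9 -39.9
-20 89 -19.0 14.8 -19.6
0 96 -19.2 14.2 0.2
knob [ 0.5049 -0.0088  0.089 ] 0.018577521074561485 s -0.04279630777296564 -0.024218786698404157 t -0.01404434509882312 0.00972748772154167 0.0936403350698973
arm/posts s 0.07556136554293268 zmax far 0.07132414061046485
scene plate 1292 [540.8 -11.3] [ 70.4 181.5] 84.5
-60 32 -18.1 15.8 -50.4
-40 86 -18.1 16.1 -39.3
-20 95 -18.4 15.9 -19.9
0 98 -18.7 16.0 0.1
knob [ 0.5092 -0.0073  0.0873] 0.016565572797580582 s -0.04129283338605661 -0.02472726058847603 t -0.013237414437479013 0.010751301586799293 0.09291868932420354
arm/posts s 0.07685305841594967 zmax far 0.07189847846460992
[[ 0.281  0.96  -0.   ]
 [ 0.96  -0.281 -0.   ]
 [-0.    -0.    -1.   ]]
```

```bash
python3 -m creep '[0.05,0.317,-0.656,-0.05,0.188, 0.05,0.317,-0.656,-0.05,0.188, 0.05,0.317,-0.656,-0.05,0.188, 0.05,0.317,-0.656,-0.05,0.188, 0.05,0.317,-0.656,-0.05,0.188, 0.05,0.317,-0.656,-0.05,0.188, 0.05,0.317,-0.656,-0.05,0.188, 0.05,0.317,-0.656,-0.05,0.188, 0.05,0.317,-0.656,-0.05,0.188, 0.05,0.317,-0.656,-0.05,0.188, 0.05,0.317,-0.656,-0.05,0.188, 0.05,0.317,-0.656,-0.05,0.188]' 40
```

```text
clock: 2.0
ee_pos: [0.5073, -0.0107, 0.1812]
ee_rot: [0.0, 0.741, 0.671, 0.0]
contact_force: [0.1, 0.3, -0.5]
finger_gap: 0.587
```

```bash
python3 -m creep '[0.05,0,0,-0.05,0, 0.05,0,0,-0.09,0, 0.05,0,0,-0.12,0, 0.05,0,0,-0.12,0]'
python3 - <<'E'
from h import *
a=[]
for n,c in (('top',(200,70,320,190)),('scene',(180,140,320,280))):
    p=optics.read_camera(n); b,t,r,d=c; a.append(cv2.resize(p['pixels'][t:d,b:r,::-1],(400,400),interpolation=cv2.INTER_CUBIC))
cv2.imwrite('pics/k.png',np.hstack(a)); print(readout.read_state()['ee_pos'])
E
```

```text
clock: 2.5
ee_pos: [0.5055, -0.0081, 0.0595]
ee_rot: [-0.001, 0.741, 0.672, -0.001]
contact_force: [0.0, 0.6, 0.5]
finger_gap: 0.587
[ 0.50709939 -0.00821924  0.06251974]
```

View pics/k.png

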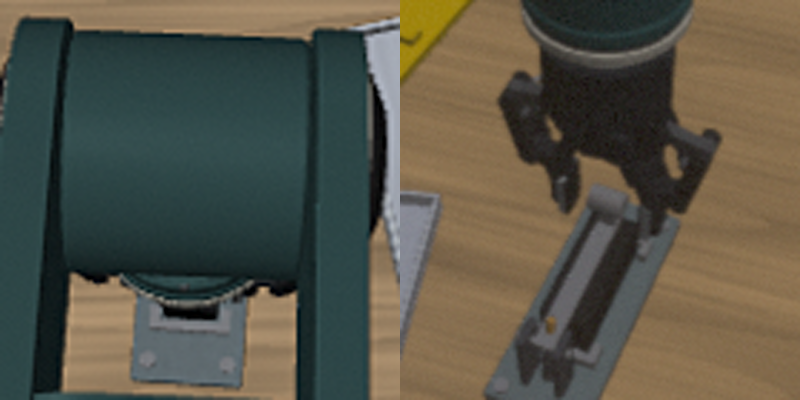

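The scene crop shows the knob (605,200) centred between the two pads, so I close on it.

```bash
python3 -m creep '[0.015,0,0,0,0, 0.015,0,0,0,0, 0.015,0,0,0,0, 0.015,0,0,0,0, 0.015,0,0,0,0, 0.015,0,0,0,0]' 50
```

```text
clock: 3.35
ee_pos: [0.5073, -0.009, 0.063]
ee_rot: [0.001, 0.741, 0.672, 0.0]
contact_force: [-4.5, -7.0, 7.5]
finger_gap: 0.269
```

```bash
python3 -m creep '[0.015,0.003,0,0.010,0, 0.015,0.007,-0.001,0.0195,0, 0.015,0.012,-0.001,0.0285,0, 0.015,0.0175,-0.002,0.037,0, 0.015,0.024,-0.002,0.045,0, 0.015,0.0315,-0.003,0.052,0, 0.015,0.0315,-0.003,0.052,0]'
```

```text
clock: 4.22
ee_pos: [0.5385, -0.0118, 0.1141]
ee_rot: [0.0, 0.741, 0.672, -0.0]
contact_force: [-3.5, -8.2, -4.8]
finger_gap: 0.265
```

```bash
python3 -m creep '[0.015,0.008,-0.001,0.0064,0, 0.015,0.0165,-0.0015,0.012,0, 0.015,0.0255,-0.0025,0.0167,0, 0.015,0.035,-0.0035,0.0206,0, 0.015,0.045,-0.0045,0.0233,0, 0.015,0.055,-0.0055,0.0252,0, 0.015,0.0705,-0.007,0.026,0, 0.015,0.0805,-0.008,0.0252,0, 0.015,0.0805,-0.008,0.0252,0]'
```

```text
clock: 5.35
ee_pos: [0.6198, -0.0197, 0.1397]
ee_rot: [0.001, 0.741, 0.672, 0.0]
contact_force: [0.8, -5.2, 1.1]
finger_gap: 0.268
```

Run:
```python
from h import *
p=optics.read_camera('scene'); save(p,'sw.png',(170,120,330,280),3)
```

```text
(no output)
```

View pics/sw.png

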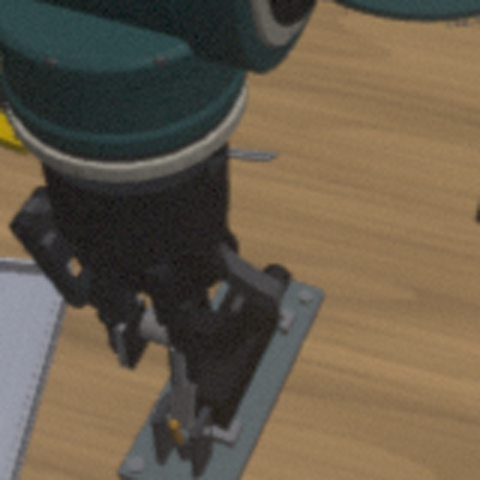

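The arm stands nearly upright with the knob between the fingers at (150,330). I release it and pull straight up.

```bash
python3 -m creep '[0.06,0,0,0,0, 0.06,0,0,0,0, 0.06,0,0,0,0, 0.06,0,0,0,0, 0.06,0,0,0.05,0, 0.06,0,0,0.1,0, 0.06,-0.06,0,0.1,0, 0.06,-0.12,0,0.1,0, 0.06,-0.18,0,0.1,0, 0.06,-0.24,0,0.1,0, 0.06,-0.25,0,0.1,0, 0.06,-0.25,0,0.1,0]'
python3 - <<'E'
from h import *
a=[];V=[]
for n,c in (('top',(200,70,320,190)),('scene',(180,140,320,280))):
    p=optics.read_camera(n); b,t,r,d=c; a.append(cv2.resize(p['pixels'][t:d,b:r,::-1],(400,400),interpolation=cv2.INTER_CUBIC))
    P=cloud(p).reshape(-1,3);x,y,z=P.T
    u=np.array([np.cos(-.097),np.sin(-.097)]); d=P[:,:2]-[.54,-.01]; s=d@u; t=d@[-u[1],u[0]]
    m=(abs(s)<.06)&(abs(t)<.03)&(z>.042)&(z<.054)
    print(n,m.sum(),'s',np.percentile(s[m],[1,99]),'t',np.percentile(t[m],[1,99]),'z',np.median(z[m]))
    m=(s>.03)&(s<.2)&(abs(t)<.03)&(z>.1)&(z<.17); print('raised',m.sum(),P[m].mean(0) if m.any() else '')
cv2.imwrite('pics/o.png',np.hstack(a)); print(readout.read_state()['ee_pos'])
E
```

```text
clock: 6.9
ee_pos: [0.3687, -0.0192, 0.239]
ee_rot: [0.001, 0.741, 0.672, 0.001]
contact_force: [0.4, -0.2, 0.2]
finger_gap: 0.697
top 667 s [-0.0390793   0.05395383] t [-0.01876527  0.01446052] z 0.04888245971227255
raised 315 [ 0.6398409  -0.0219159   0.14088763]
scene 766 s [-0.0480494   0.04060937] t [-0.0175067   0.01572784] z 0.04877994307027156
raised 418 [ 0.65180233 -0.02025966  0.14627089]
[ 0.36944123 -0.01920438  0.23842068]
```

View pics/o.png

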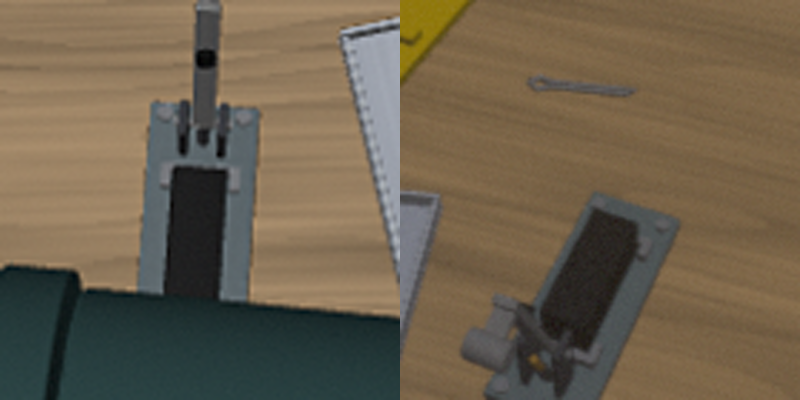

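The finger stands open by itself (knob at (485,350) in the right half) and the block lies free. Next I reach over it.

```bash
python3 -m creep '[0.06,0.06,0.004,0,0, 0.06,0.12,0.008,-0.02,0, 0.06,0.1675,0.008,-0.06,0, 0.06,0.1675,0.008,-0.11,0, 0.06,0.1675,0.008,-0.15,0, 0.06,0.1675,0.008,-0.19,0, 0.06,0.1675,0.008,-0.21,0, 0.06,0.1675,0.008,-0.2215,0, 0.06,0.1675,0.008,-0.2215,0, 0.06,0.1675,0.008,-0.2215,0]'
```

```text
clock: 8.25
ee_pos: [0.537, -0.0112, 0.0183]
ee_rot: [0.001, 0.74, 0.672, 0.001]
contact_force: [-0.3, -0.1, -0.2]
finger_gap: 0.701
```

```bash
python3 -m creep '[0.025,0,0,0,0, 0.025,0,0,0,0, 0.025,0,0,0,0, 0.025,0,0,0,0, 0.025,0,0,0,0, 0.025,0,0,0,0]' 45
```

```text
clock: 9.0
ee_pos: [0.5367, -0.0112, 0.018]
ee_rot: [0.001, 0.74, 0.672, 0.001]
contact_force: [-0.7, 0.7, 6.9]
finger_gap: 0.387
```

```bash
python3 -m creep '[0.025,0,0,0.015,0, 0.025,0,0,0.035,0, 0.025,0,0,0.07,0, 0.025,0,0,0.1,0, 0.025,0.01,-0.03,0.1,0.05, 0.025,0.025,-0.08,0.1,0.12, 0.025,0.04,-0.13,0.1,0.2, 0.025,0.055,-0.17,0.1,0.285, 0.025,0.062,-0.19,0.1,0.285, 0.025,0.062,-0.198,0.1,0.285, 0.025,0.062,-0.198,0.1,0.285]'
python3 - <<'E'
from h import *
p=optics.read_camera('scene'); save(p,'t.png',(60,90,320,310),2.5)
E
```

```text
clock: 10.38
ee_pos: [0.5979, -0.2087, 0.1173]
ee_rot: [-0.0, 0.638, 0.77, 0.0]
contact_force: [0.8, 0.4, -2.4]
finger_gap: 0.393
```

View pics/t.png

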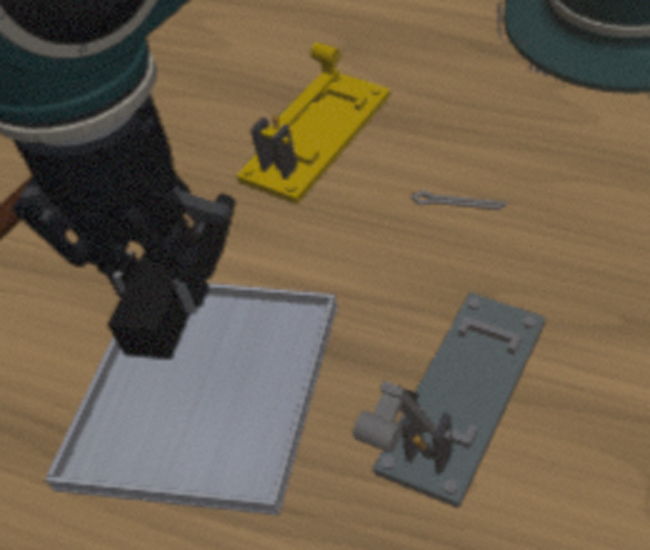

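The block is held level over the tray at (150,310), the finger is still open and the fixture is empty. I lower it gently.

```bash
python3 -m creep '[0.025,0,0,-0.03,0, 0.025,0,0,-0.06,0, 0.025,0,0,-0.08,0, 0.025,0,0,-0.092,0, 0.025,0,0,-0.099,0, 0.025,0,0,-0.103,0, 0.025,0,0,-0.1045,0, 0.025,0,0,-0.106,0, 0.025,0,0,-0.106,0]'
```

```text
clock: 11.55
ee_pos: [0.5982, -0.2093, 0.0112]
ee_rot: [0.0, 0.638, 0.77, 0.0]
contact_force: [0.9, 0.5, -2.7]
finger_gap: 0.39
```

```bash
python3 -m creep '[0.025,0,0,-0.0005,0, 0.025,0,0,-0.001,0, 0.025,0,0,-0.0015,0, 0.025,0,0,-0.002,0, 0.025,0,0,-0.002,0]'
```

```text
clock: 12.18
ee_pos: [0.5983, -0.2093, 0.01]
ee_rot: [0.0, 0.638, 0.77, 0.0]
contact_force: [-6.9, 1.4, 8.5]
finger_gap: 0.389
```

The force turned from -2.7 to +8.5 N, so the block has touched down. I open, then retreat up and toward the robot.

```bash
python3 -m creep '[0.045,0,0,0,0, 0.065,0,0,0,0, 0.065,0,0,0,0, 0.065,0,0,0,0, 0.065,0,0,0.03,0, 0.065,0,0,0.07,0, 0.065,0,0,0.12,0, 0.065,0,0,0.17,0, 0.065,-0.06,0.03,0.2,0, 0.065,-0.11,0.05,0.2,0, 0.065,-0.16,0.07,0.2,0, 0.065,-0.18,0.08,0.2,0]'
python3 - <<'E'
from h import *
p=optics.read_camera('scene'); save(p,'f.png',None,1.5)
P=cloud(p).reshape(-1,3); m=(np.hypot(P[:,0]-.598,P[:,1]+.209)<.07)&(P[:,2]>.025)&(P[:,2]<.1); Q=P[m]
m2=Q[:,2]>.036; print(Q[:,2].max(),np.median(Q[m2,2]),np.percentile(Q[m2,2],[5,95]),cv2.minAreaRect((Q[m2,:2]*1000).astype(np.float32)))
E
```

```text
clock: 13.68
ee_pos: [0.4163, -0.1284, 0.2094]
ee_rot: [0.001, 0.638, 0.77, 0.0]
contact_force: [0.4, 0.5, -0.3]
finger_gap: 0.762
0.04370066693894264 0.040667806204267055 [0.03827529 0.04233481] ((597.1386108398438, -207.88800048828125), (90.58438873291016, 34.86161804199219), 11.38355541229248)
```

View pics/f.png

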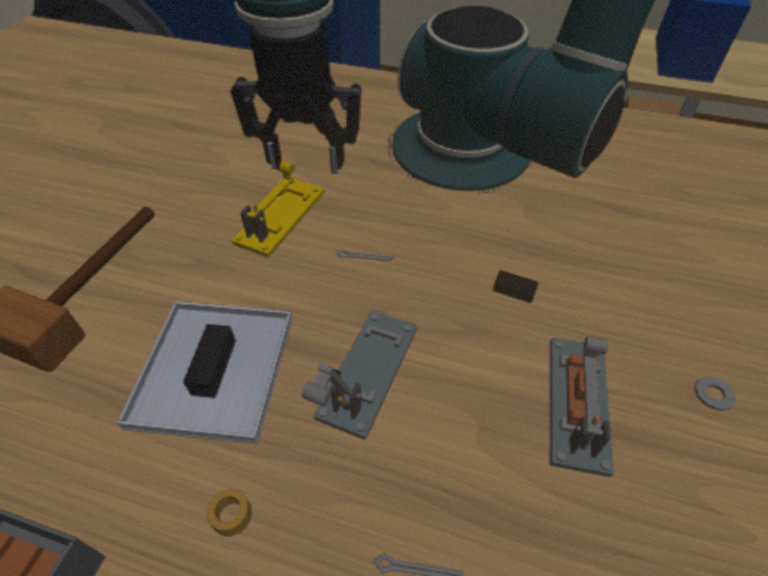

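The block lies flat in the tray at (210,360) with its top at z = 40 mm. The finger stands open at (325,385), the shoe is still clamped at (580,400), and the gripper is clear of everything at z = 0.21.

```bash
python3 -c "
from rig import manip
print(manip.close_job())"
```

```text
the job is handed in; nothing more can be done
None
```

The job is done and handed in at about 14 s of the 53 s allowed; no verdict came back.

- **Finger:** I pinched the grey hold-down finger's knob, swung it up to about 1.45 rad and let go. It sprang open and stayed open in every later picture.
- **Block:** I lifted the carbon block out and lowered it until it touched the tray floor. The force reading was about +8.5 N at contact, after −2.7 N while it hung free, and then I opened the gripper.

**Last checks:**
- The depth image puts the block's top at 40–41 mm, as expected for 4 mm of floor plus 36 mm of block. Its outline measures 91 x 35 mm, about 1–2 mm from the tray centre.
- In the last picture the copper shoe is still clamped, the yellow look-alike appears undisturbed, and the gripper touches nothing.
- The wrist force stayed below about 12 N in every reading I took at the end of a move. No check failed or disagreed.

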